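Strip the T-slot stamping rail and put its parts away

ROBOT

A 6-joint arm with a two-finger parallel gripper is mounted at the origin on a cart in front of the work surface, level with it; the furniture and walls round the work are solid. World frame = base frame: x ahead of the robot, y to its left, z up, the work surface at z = 0. Lengths are in mm, angles in rad, forces in N, time in s.
With the tool pointing down it reaches from about 400 to 925 mm from the base axis. Payload 12.5 kg.
Tool frame: the origin (TCP) lies midway between the tips of the shut fingers; the grasp point (between the pads) lies 19 mm behind it (env.pinch_z is the z of the grasp point in the tool frame, in mm); z points along the fingers, y is the line along which they close (so a half turn about z gives the same grasp; the last joint's range is limited). The gripper opens to 95 mm and grips with 3 to 60 N. Pads are 20 mm wide; open, the fingers measure 119 mm over their backs; the gripper's body (75 mm by 180 mm) begins 59 mm behind the grasp point.
Start: joints at [1.193, 0.491, 1.559, -0, 1.092, -0.106], TCP at [167.773, 602.079, 214.661] pointing down, gripper open.
Joint ranges: [-3.1, 3.1], [-0.84, 2.19], [0.05, 2.79], [-1.13, 4.28], [0.06, 2.93], [-2.69, 2.69]. Speed limits (rad/s): [2.22, 2.22, 2.79, 3.14, 3.14, 3.14].

INTERFACE

Orientations are given as [roll, pitch, yaw] about the fixed x, y, z axes, in that order (R = Rz(yaw) Ry(pitch) Rx(roll)).
In Python, from cell import env, eyes gives the robot as it stands.
- The arm moves only by the shell command python3 -m inch 'ROWS'. ROWS is JSON, a list of rows, each a list of 3 entries, a list of its own where there are three numbers: the shift along the tool's x, y, z in units of 60 mm (1.0 is 60 mm), then the turn about the tool's z in units of 5 degrees (1.0 is 5 degrees), then the closure, from -1 (fully open) to 1 (shut). In form: [[[tx, ty, tz], turn, claw], ...]. A call has exactly 10 rows; each row shifts and turns the commanded pose from where the row before left it, along the tool's axes as they then stand; what a row does not reach is not made up. A row lasts 1/8 s, in which the tool goes at most 62.5 mm and 10.7 degrees, less where a joint would pass 70% of its speed; a pose out of reach is approached as far as the arm can. A call is refused whole if a number of a shift passes 1 or a number of a turn 1, either way. A call with a gripper value outside its range is refused whole. The fingers move at their own pace and stop on an object; the grip force is fixed at half the most. Time passes only in rows, so rows that do not move let the fingers close, or fill a call up. It gives the time, the measured TCP pose, the force, the opening and the grip force at its end, in the units of the state.
- env.state(): the state, without advancing time (a new reading comes with each control period).
- eyes.read_camera(name): name is "side" or "top" or "wrist"; returns a dict with "pixels" (384x512x3 uint8, red, green, blue), "fx", "fy", "cx", "cy" (pixels), "distortion" ([k1, k2, p1, p2, k3] as OpenCV has them; the pictures are not rectified), "extrinsics" (4x4, takes a point from world to camera coordinates). Camera axes: x right, y down, z forward; pixel columns grow to the right and rows downward; lengths in mm; the calibration is good to about 2 mm. A picture is of the moment at which its call begins. There is no depth.
- env.job_done(): hands the job in; it is judged then, once.
Trained networks look in a picture, given as the dict that the camera call returned (one of the last four; its "shot" number tells which), for a name from the list of things; names that differ only in an ending like _2 or _b are one class to them, and where a whole thing is asked for, a point or a joint stands for the part that bears it (a point fixed in the world has none). Each returns a list of dicts, best first, with "score" (0 to 1); they miss things now and then, are a little off and sometimes report something else, mostly with a low value. They report only what shows in the picture. A call takes as long as a camera call.
- eyes.boxes_of(name, picture): "centre" ([row, column] in pixels, amid what is visible of it).
- eyes.cut_out(name, picture): "mask" (384x512 bool, what is visible of it) and "centre" ([row, column] in pixels, amid what is visible of it).
- eyes.spot_point(name, picture): "centre" ([row, column] in pixels: a listed point, or the origin of a listed thing).
The state is a dict: "t": time; "joints": joint angles; "qvel": joint speeds; "tau": joint torques, N m; "eef_pos": TCP position; "tcp_rot": TCP orientation; "ft_force": force on the tool from outside, world axes, zero at the start; "moment": the same for the moment, N m; "opening": opening from 0.0 (shut) to 1.0 (fully open); "grip_force": force on a finger pad.
Only numpy, scipy, OpenCV 4.12 (cv2) and the standard library are available. Lean on these libraries where they do the work, as an engineer would, in place of code of your own. Each camera call takes 0.05 s, during which the arm holds its last target. There are 200 camera calls.

TASK

The stamping job is finished: strip the T-slot rail and put the kit away. Set the steel bench block flat in the cork-lined recess of its square rubber base, and stand each of the three stops upright on its own silhouette in its shadow tray, turned to lie along the silhouette; the two stops still in the slot come out only by sliding them to the rail's open end, so clear whatever stands in the way first. Set every part down gently, do not drop it.

Things in the scene. Friction and masses are not known exactly. Their poses are not given: they have to be found in the camera images.
- slot_rail: Fixed grey T-slot rail, 190 (x, along the slot) x 60 x 26 mm high. Origin: centre of the underside; +x points to the slot's open end (x = 95 mm), a steel plate shuts the other. Slot 14 mm wide between 7 mm thick lips, below them 30 mm wide, floor at z = 9 mm. On it the block lies between two stops, either of which may be nearer the open end.
- rail_open_end (a point): Middle of the slot's open end, on the rail's upper face (26 mm above the table). A stop can be lifted once its 24 mm long foot has slid right past this point.
- fence_stop: Fence stop: steel plate 14 (x) x 50 (y) mm upright on a dark flange 28 x 50 mm, 8 mm thick; grip across its 50 mm above the flange. Starts in the slot, shoulder on the rail (origin at z = 10.5 mm), free to slide, 2 mm play a side. Foot 24 (x) x 26 x 7 mm below a 10 mm wide neck; shoulder 15.5 mm, top 57.5 mm above the origin (centre of the foot's underside; z up, x along the slot). About 0.2 kg.
- post_stop: Post stop: round steel post, 30 mm diameter, upright on a dark round flange, 42 mm across, 8 mm thick; grip above the flange. Starts in the slot, shoulder on the rail (origin at z = 10.5 mm), free to slide, 2 mm play a side. Foot 24 (x) x 26 x 7 mm below a 10 mm wide neck; shoulder 15.5 mm, top 57.5 mm above the origin (centre of the foot's underside; z up, x along the slot). About 0.2 kg.
- vee_stop: Vee stop: steel body 34 (x) x 50 (y) mm with a V notch in each x face, hourglass-shaped from above; grip across its 50 mm. Starts standing on its foot on the table. Foot 24 (x) x 26 x 7 mm below a 10 mm wide neck; shoulder 15.5 mm, top 57.5 mm above the origin (centre of the foot's underside; z up, x along the slot). About 0.2 kg.
- bench_block: Ground steel block, 60 x 60 x 19 mm, about 0.5 kg. Origin: centre of the underside. Starts flat on top of the rail (underside 26 mm above the table) between the two stops, square to the rail, some 6 to 25 mm from each stop; grip it by the two sides that face across the rail.
- fence_tray: Shadow tray with a pale rectangle, 28 x 50 mm, on its floor: place of the fence stop. Fixed grey tray, 68 (x) x 92 (y) x 12 mm high, dark floor 4 mm above the underside. Origin: centre of the underside; silhouette centred, same axes as the stop.
- post_tray: Shadow tray with a pale round disc, 42 mm, on its floor: place of the post stop (any yaw). Fixed grey tray, 68 (x) x 92 (y) x 12 mm high, dark floor 4 mm above the underside. Origin: centre of the underside; silhouette centred, same axes as the stop.
- vee_tray: Shadow tray with a pale hourglass, 34 x 50 mm, on its floor: place of the vee stop. Fixed grey tray, 68 (x) x 92 (y) x 12 mm high, dark floor 4 mm above the underside. Origin: centre of the underside; silhouette centred, same axes as the stop.
- block_base: Fixed square black rubber base of the bench block, 90 x 90 x 13 mm; square cork-lined recess 72 x 72 mm, floor 8 mm above the underside, rim 5 mm above that. Origin: centre of the underside; sides along x and y.

How it is judged (in metres and radians):
At the end, for the whole second after the job is handed in: Block flat in its rubber base (within 12 mm, tilt under 0.05 rad); each stop upright (tilt under 0.1 rad) on the floor of its own tray, within 12 mm of its silhouette's centre, fence and vee stop within 0.25 rad of its direction (either way round); all released and at rest (horizontal distance between fence_stop and fence_tray below 0.012 m and z of fence_stop in the frame of fence_tray below 0.008 m and angle between each of fence_stop, post_stop, vee_stop's own z axis and vertical below 0.1 rad and linear speed of each of fence_stop, post_stop, vee_stop, bench_block below 0.02 m/s and angle between the y axis of fence_stop and the y axis of fence_tray, either way round below 0.25 rad and horizontal distance between post_stop and post_tray below 0.012 m and z of post_stop in the frame of post_tray below 0.008 m and horizontal distance between vee_stop and vee_tray below 0.012 m and z of vee_stop in the frame of vee_tray below 0.008 m and angle between the y axis of vee_stop and the y axis of vee_tray, either way round below 0.25 rad and horizontal distance between bench_block and block_base below 0.012 m and z of bench_block in the frame of block_base below 0.011 m and angle between bench_block's own z axis and vertical below 0.05 rad); the robot touches nothing.
It fails at once if the bench block is dropped or thrown (moves faster than 0.6 m/s, a fall of about 2 cm, while not gripped) (linear speed of bench_block above 0.6 m/s and contact force between bench_block and the fingers below 0.3 N).
It fails at once if the fence stop is dropped or thrown (moves faster than 0.6 m/s, a fall of about 2 cm, while not gripped) (linear speed of fence_stop above 0.6 m/s and contact force between fence_stop and the fingers below 0.3 N).
It fails at once if the post stop is dropped or thrown (moves faster than 0.6 m/s, a fall of about 2 cm, while not gripped) (linear speed of post_stop above 0.6 m/s and contact force between post_stop and the fingers below 0.3 N).
It fails at once if the vee stop is dropped or thrown (moves faster than 0.6 m/s, a fall of about 2 cm, while not gripped) (linear speed of vee_stop above 0.6 m/s and contact force between vee_stop and the fingers below 0.3 N).
It also fails if it takes over 109 s, if anything falls off the work surface, if the arm or the gripper's body presses on something with over 40 N, if the wrist force passes 120 N, or if a joint passes its speed limit or range.

## Working session

There is one attempt and no reset: what is moved stays moved. The work goes in short steps, Python scripts to look and compute and a shell command to move; the robot and the scene stay as the last step left them, time stands still between calls to the robot, and variables do not carry over. Pictures are saved under pics/ and viewed, at most 14 in all, crops included, and the job is handed in when it is done.

```bash
mkdir -p pics; ls
cat > h.py <<'E'
import numpy as np, cv2, json
from cell import env, eyes
NAMES=["slot_rail","rail_open_end","fence_stop","post_stop","vee_stop","bench_block","fence_tray","post_tray","vee_tray","block_base"]
def K(p): return np.array([[p["fx"],0,p["cx"]],[0,p["fy"],p["cy"]],[0,0,1.]]),np.array(p["distortion"],float)
def ray(p,rc):
    k,d=K(p); u=cv2.undistortPoints(np.array([[[rc[1],rc[0]]]],float),k,d)[0,0]
    E=np.array(p["extrinsics"]); R,t=E[:3,:3],E[:3,3]
    v=R.T@np.array([u[0],u[1],1]); return -R.T@t, v/np.linalg.norm(v)
def onz(p,rc,z):
    o,v=ray(p,rc); return o+v*(z-o[2])/v[2]
def tri(rs):
    A=np.zeros((3,3));b=np.zeros(3)
    for o,v in rs: P=np.eye(3)-np.outer(v,v);A+=P;b+=P@o
    x=np.linalg.solve(A,b); return x,[np.linalg.norm((np.eye(3)-np.outer(v,v))@(x-o)) for o,v in rs]
def proj(p,X):
    k,d=K(p);E=np.array(p["extrinsics"]);r,_=cv2.Rodrigues(E[:3,:3])
    return cv2.projectPoints(np.array(X,float).reshape(-1,1,3),r,E[:3,3],k,d)[0][:,0,::-1]
def save(p,n): cv2.imwrite(f"pics/{n}.png",cv2.cvtColor(p["pixels"],cv2.COLOR_RGB2BGR))
E
python3 - <<'E'
from h import *
s=env.state(); print(s["eef_pos"],s["tcp_rot"],s["t"],env.pinch_z)
P={c:eyes.read_camera(c) for c in("top","side","wrist")}
for c in P: save(P[c],c+"0")
for n in NAMES:
    rs=[]
    for c in P:
        r=eyes.spot_point(n,P[c])[:1]
        for q in r: print(n,c,round(q["score"],2),np.round(q["centre"],1),onz(P[c],q["centre"],0).round()); 
        if r and r[0]["score"]>.4: rs.append(ray(P[c],r[0]["centre"]))
    if len(rs)>1: x,e=tri(rs); print("   TRI",x.round(1),np.round(e,1))
E
```

```text
pics
[167.69392697 601.85205055 214.05153477] [-3.14053762e+00 -9.48869199e-05  2.86978797e+00] 0.0 -18.8
slot_rail top 0.92 [212.9 248.8] [495.   5.   0.]
slot_rail side 0.61 [203.6 241.6] [482.  -9.   0.]
   TRI [493.1   6.7  -7.2] [3.3 3.3]
rail_open_end top 0.78 [206.2 212.9] [518. 112.   0.]
rail_open_end side 0.65 [181.3 229.3] [521. 158.   0.]
   TRI [508.9 112.6  17.5] [6.7 6.7]
fence_stop top 0.49 [211.4 224.1] [502.  79.   0.]
fence_stop side 0.59 [185.4 237.6] [529. 116.   0.]
   TRI [504.1  75.7  16.7] [5.4 5.4]
post_stop top 0.73 [211.7 267.1] [497. -49.   0.]
post_stop side 0.77 [207.8 251. ] [492. -43.   0.]
   TRI [493.6 -47.4   2. ] [3.7 3.7]
vee_stop top 0.82 [212.3 328.8] [ 491. -233.    0.]
vee_stop side 0.64 [237.5 286. ] [ 488. -218.    0.]
   TRI [ 485.9 -229.4    6.5] [4.3 4.3]
bench_block top 0.85 [211.4 249.6] [500.   3.   0.]
bench_block side 0.52 [191.9 241.6] [517.  66.   0.]
   TRI [492.4   4.3  26. ] [3.6 3.6]
fence_tray side 0.58 [264.7 310.9] [ 473. -335.    0.]
post_tray top 0.73 [196.9 151.9] [551. 294.   0.]
post_tray side 0.55 [165.8 223.7] [564. 301.   0.]
   TRI [555.  292.1   3.3] [5.1 5.1]
vee_tray top 0.62 [175.6 272.7] [607. -69.   0.]
vee_tray side 0.72 [204.4 293.1] [597. -70.   0.]
   TRI [603.2 -67.5  -1.1] [4.1 4.1]
block_base top 0.83 [175.  212.8] [613. 111.   0.]
block_base side 0.6 [180.6 267.4] [624. 116.   0.]
   TRI [616.  109.4   2.5] [3.7 3.7]
```

Run:
```python
import cv2
a=cv2.imread('pics/top0.png')[140:270,120:400];cv2.imwrite('pics/topc.png',cv2.resize(a,None,fx=2.8,fy=2.8,interpolation=2))
```

```text
(no output)
```

View pics/topc.png

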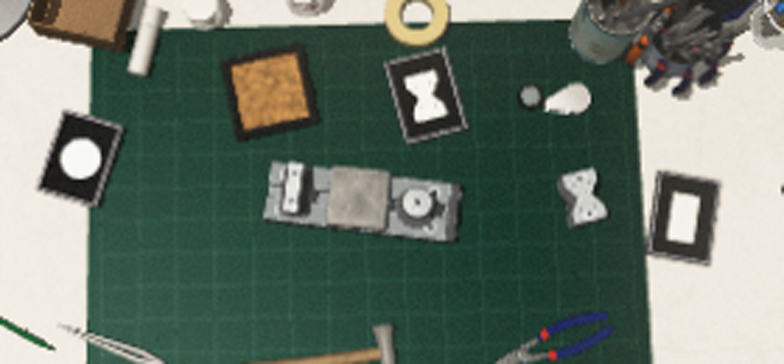

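View pics/side0.png

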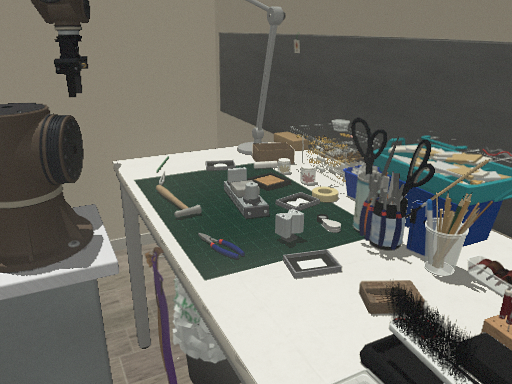

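The side and top views show the fence stop nearest the open end (towards +y), then the block, then the post. The vee stop stands on the table, with the fence tray at the far right. I'll move over the rail for a closer look.

```bash
python3 -m inch '[[[-0.64,-0.6,-0.11],0,-1],[[-0.64,-0.6,-0.11],0,-1],[[-0.64,-0.6,-0.11],0,-1],[[-0.64,-0.6,-0.11],0,-1],[[-0.64,-0.6,-0.11],0,-1],[[-0.64,-0.6,-0.11],0,-1],[[-0.64,-0.6,-0.11],0,-1],[[-0.64,-0.6,-0.11],0,-1],[[-0.64,-0.6,-0.11],0,-1],[[-0.64,-0.6,-0.11],0,-1]]'
python3 -m inch '[[[-0.64,-0.6,-0.11],0,-1],[[-0.64,-0.6,-0.11],0,-1],[[0,0,0],1,-1],[[0,0,0],1,-1],[[0,0,0],1,-1],[[0,0,0],1,-1],[[0,0,0],1,-1],[[0,0,0],1,-1],[[0,0,0],1,-1],[[0,0,0],1,-1]]'
python3 -m inch '[[[0,0,0],1,-1],[[0,0,0],1,-1],[[0,0,0],1,-1],[[0,0,0],1,-1],[[0,0,0],1,-1],[[0,0,0],1,-1],[[0,0,0],1,-1],[[0,0,0],1,-1],[[0,0,0],0,-1],[[0,0,0],0,-1]]'
cat >> h.py <<'E'
def rect(p,n,z):
    """min-area rectangle of the mask, mapped on plane z: centre, size, yaw(deg) of long side"""
    r=eyes.cut_out(n,p)
    if not r: return None
    m=r[0]["mask"].astype(np.uint8)
    cs,_=cv2.findContours(m,0,cv2.CHAIN_APPROX_NONE); c=max(cs,key=cv2.contourArea)[:,0,:]
    W=np.array([onz(p,(y,x),z)[:2] for x,y in c],np.float32)
    b=cv2.boxPoints(cv2.minAreaRect(W)); a,e=b[1]-b[0],b[2]-b[1]
    l=a if np.linalg.norm(a)>np.linalg.norm(e) else e
    return round(r[0]["score"],2),b.mean(0).round(1),sorted([round(float(np.linalg.norm(a)),1),round(float(np.linalg.norm(e)),1)]),round(float(np.degrees(np.arctan2(l[1],l[0])))%180,1)
Z=dict(slot_rail=26,fence_stop=68,post_stop=68,vee_stop=57.5,bench_block=45,fence_tray=12,post_tray=12,vee_tray=12,block_base=13)
def look(names,tag=None):
    s=env.state(); print(np.round(s["eef_pos"],1),np.round(np.degrees(s["tcp_rot"]),2),round(s["t"],2))
    p=eyes.read_camera("wrist")
    if tag: save(p,tag)
    for n in names:
        for q in eyes.spot_point(n,p)[:1]: print(n,"pt",round(q["score"],2),np.round(q["centre"]),"z0:",onz(p,q["centre"],0)[:2].round(1))
        if n in Z: print("   rect@",Z[n],rect(p,n,Z[n]))
    return p
E
python3 - <<'E'
from h import *
p=look(NAMES,"w1"); E=p["extrinsics"]; E=np.array(E); print((-E[:3,:3].T@E[:3,3]).round(),E[:3,:3].round(2),p["fx"])
E
```

```text
t: 2.9
eef_pos: [441.7, 150.6, 281.1]
tcp_rot: [3.141, 0.001, 2.87]
ft_force: [0.6, 0.8, -0.0]
opening: 1.0
grip_force: 0.0
t: 4.15
eef_pos: [495.7, 62.2, 293.9]
tcp_rot: [3.141, 0.0, 2.169]
ft_force: [0.5, 0.7, 0.7]
opening: 0.997
grip_force: 0.0
t: 5.4
eef_pos: [495.7, 62.2, 293.9]
tcp_rot: [3.142, -0.0, 1.475]
ft_force: [0.2, -0.3, -0.1]
opening: 1.004
grip_force: 0.0
[495.7  62.2 293.9] [ 1.800e+02 -1.000e-02  8.453e+01] 5.4
   rect@ 26 (0.69, array([506.8,  69.5], dtype=float32), [59.9, 67.5], 81.6)
rail_open_end pt 0.57 [128. 261.] z0: [513.7 100.7]
fence_stop pt 0.63 [148. 258.] z0: [507.1  71.7]
   rect@ 68 (0.96, array([508.5,  77. ], dtype=float32), [25.9, 49.9], 170.0)
post_stop pt 0.57 [231. 255.] z0: [490.6 -57.6]
   rect@ 68 (0.89, array([489.2, -41.7], dtype=float32), [36.4, 48.4], 84.5)
vee_stop pt 0.54 [322. 265.] z0: [ 491.3 -227.5]
   rect@ 57.5 (0.89, array([ 492.9, -179.8], dtype=float32), [23.3, 47.0], 174.3)
bench_block pt 0.75 [198. 256.] z0: [497.   -4.1]
   rect@ 45 (0.6, array([498.8,   8.9], dtype=float32), [59.9, 63.4], 83.3)
   rect@ 12 None
post_tray pt 0.7 [236. 256.] z0: [490.8 -67. ]
   rect@ 12 (0.39, array([575.3, 256.3], dtype=float32), [4.7, 20.7], 174.9)
vee_tray pt 0.77 [231. 333.] z0: [613.2 -69.3]
   rect@ 12 (0.76, array([611.4, -64.5], dtype=float32), [72.0, 94.0], 14.1)
block_base pt 0.96 [120. 337.] z0: [623.1 101.2]
   rect@ 13 (0.68, array([620.5,  99.5], dtype=float32), [92.2, 94.3], 11.6)
[504. 136. 464.] [[ 1.   -0.1   0.  ]
 [-0.09 -0.96  0.27]
 [-0.02 -0.26 -0.96]] 318.31909785658377
```

View pics/w1.png

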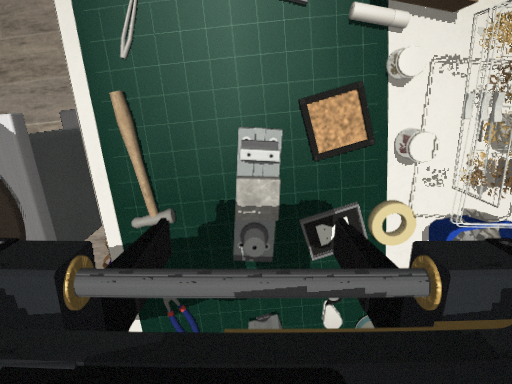

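Run:
```python
from h import *
P={"wrist":eyes.read_camera("wrist"),"top":eyes.read_camera("top"),"side":eyes.read_camera("side")}
for n in Z:
    rs=[]
    for c in P:
        q=eyes.spot_point(n,P[c])[:1]
        if q and q[0]["score"]>.45 and not (c=="wrist" and n=="post_tray"): rs.append((c,ray(P[c],q[0]["centre"])))
    if len(rs)>1: x,e=tri([r for _,r in rs]); print(n,[c for c,_ in rs],x.round(1),np.round(e,1))
for n in ("fence_tray","post_tray","vee_tray","block_base","vee_stop"): print(n,"top",rect(P["top"],n,Z[n]))
p=P["wrist"]
g=cv2.cvtColor(p["pixels"],cv2.COLOR_RGB2GRAY)
L=cv2.createLineSegmentDetector().detect(g)[0][:,0]
for x1,y1,x2,y2 in L:
    if 225<min(x1,x2) and max(x1,x2)<290 and max(y1,y2)<270 and min(y1,y2)>115 and np.hypot(x2-x1,y2-y1)>18:
        o="";
        for z in(26,45,68):
            a,b=onz(p,(y1,x1),z),onz(p,(y2,x2),z); d=b-a; o+=f" z{z}: {a[:2].round(1)} {b[:2].round(1)} {np.degrees(np.arctan2(d[1],d[0]))%180:.1f}"
        print([int(v) for v in(x1,y1,x2,y2)],o)
```

```text
slot_rail ['top', 'side'] [495.6   5.1   2. ] [0.8 0.8]
fence_stop ['wrist', 'side'] [506.8  76.6  11.3] [0.6 0.6]
post_stop ['wrist', 'top', 'side'] [492.2 -50.    6.7] [3.8 5.  3.7]
vee_stop ['wrist', 'top', 'side'] [ 476.8 -275.4   13.5] [48.5 52.4 23.5]
bench_block ['top', 'side'] [496.9   2.1  25. ] [0.2 0.2]
fence_tray ['top', 'side'] [ 468.7 -332.3    1.8] [4.6 4.6]
post_tray ['top', 'side'] [557.1 310.2  -8.9] [4.5 4.5]
vee_tray ['wrist', 'top', 'side'] [604.3 -68.2  -1.5] [5.  4.2 1.5]
block_base ['wrist', 'side'] [621.7  96.5  -8.3] [1.9 1.9]
fence_tray top (0.82, array([ 470.4, -332.7], dtype=float32), [70.4, 97.8], 170.1)
post_tray top (0.96, array([550.9, 302. ], dtype=float32), [71.2, 94.1], 162.2)
vee_tray top (0.74, array([607.4, -65.5], dtype=float32), [69.4, 95.1], 13.3)
block_base top None
vee_stop top (0.61, array([ 487., -217.], dtype=float32), [40.0, 53.2], 13.4)
[239, 158, 278, 160]  z26: [479.7  63. ] [533.2  55.1] 171.6 z45: [480.8  66.2] [531.9  58.6] 171.6 z68: [482.  70.] [530.4  62.9] 171.6
[278, 176, 281, 130]  z26: [531.5  31.8] [541.1  95.9] 81.5 z45: 
[... 745 characters left out ...]
.7] 81.9
[280, 128, 239, 126]  z26: [539.7  98.1] [484.3 106.3] 171.7 z45: [538.2  99.8] [485.1 107.6] 171.7 z68: [536.3 101.8] [486.2 109.1] 171.7
[270, 164, 241, 162]  z26: [522.4  51.2] [482.6  57.7] 170.8 z45: [521.6  54.9] [483.5  61.1] 170.8 z68: [520.6  59.4] [484.6  65.2] 170.8
[276, 179, 238, 177]  z26: [529.3  29. ] [474.9  35.9] 172.7 z45: [528.2  33.6] [476.2  40.3] 172.7 z68: [526.9  39.3] [477.7  45.5] 172.7
[238, 174, 276, 175]  z26: [475.4  40.2] [529.7  34.1] 173.6 z45: [476.7  44.4] [528.6  38.6] 173.6 z68: [478.2  49.4] [527.2  43.9] 173.6
[272, 260, 275, 220]  z26: [512.3 -97.7] [522.2 -33.4] 81.3 z45: [511.9 -87.6] [521.4 -26.1] 81.3 z68: [511.5 -75.3] [520.4 -17.2] 81.3
```

```bash
python3 -m inch '[[[0.1,0.09,0.5],0.3,-1],[[0.1,0.085,0.7],0.3,-1],[[0,0,0.7],0,-1],[[0,0,0.7],0,-1],[[0,0,0.7],0,-1],[[0,0,0.4],0,-1],[[0,0,0.3],0,-1],[[0,0,0.15],0,-1],[[0,0,0.1],0,-1],[[0,0,0],0,-1]]'
python3 - <<'E'
from h import *
p=look(["fence_stop","slot_rail","rail_open_end"],"w2")
E
```

```text
t: 9.4
eef_pos: [507.5, 73.0, 38.9]
tcp_rot: [3.141, -0.0, 1.421]
ft_force: [0.1, 0.4, -0.2]
opening: 0.999
grip_force: 0.0
[507.5  73.   38.9] [ 1.7999e+02 -1.0000e-02  8.1430e+01] 9.4
fence_stop pt 0.63 [222. 249.] z0: [505.8  67.5]
   rect@ 68 (0.93, array([509.6,  85.3], dtype=float32), [34.3, 49.2], 171.3)
   rect@ 26 (0.89, array([510. ,  87.6], dtype=float32), [40.0, 60.5], 171.0)
rail_open_end pt 0.63 [181. 251.] z0: [511.6  96.3]
```

View pics/w2.png

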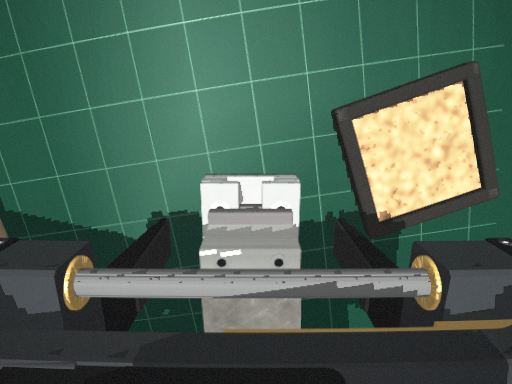

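The fence plate sits centred between the fingers (plate at columns 203–298, gripper axis about 252). I'll close on it and slide it out.

```bash
python3 -m inch '[[[0,0,0],0,1],[[0,0,0],0,1],[[0,0,0],0,1],[[0,0,0],0,1],[[0,0,0],0,1],[[0,0,0],0,1],[[0,0,0],0,1],[[0,0,-0.01],0,1],[[0.05,0,0],0,1],[[0.1,0,0],0,1]]'
```

```text
t: 10.95
eef_pos: [508.8, 82.1, 39.4]
tcp_rot: [-3.142, -0.0, 1.421]
ft_force: [0.4, -0.1, -1.6]
opening: 0.524
grip_force: 30.0
```

```bash
python3 -m inch '[[[0.15,0,0],0,1],[[0.17,0,0],0,1],[[0.17,0,0],0,1],[[0.17,0,0],0,1],[[0.15,0,0],0,1],[[0.05,0,0],0,1],[[0,0,-0.2],0,1],[[0,0,-0.5],0,1],[[0,0,-0.9],0,1],[[0,0,-0.9],0,1]]'
python3 -m inch '[[[-0.6,0,-0.2],0,1],[[-0.95,0.05,0],0,1],[[-0.95,0.05,0],0,1],[[-0.95,0.05,0],0,1],[[-0.95,0.05,0],0,1],[[-0.95,0.05,0],0,1],[[-0.95,0.05,0],0,1],[[-0.95,0.05,0],0,1],[[-0.95,0.05,0],0,1],[[-0.8,0,0],0,1]]'
cat >> h.py <<'E'
def go(x,y,z=None,yaw=None):
    "shift in tool units of 60 mm at the present yaw, then the turn in units of 5 deg"
    s=env.state(); c=s["eef_pos"]; a=s["tcp_rot"][2]; d=np.array([x,y])-c[:2]
    t=0 if yaw is None else -((yaw-np.degrees(a)+90)%180-90)/5
    print("GO tx %.3f ty %.3f tz %.3f turn %.2f"%((np.cos(a)*d[0]+np.sin(a)*d[1])/60,(np.sin(a)*d[0]-np.cos(a)*d[1])/60,0 if z is None else (c[2]-z)/60,t))
def lines(p,box,z,mn=18):
    g=cv2.cvtColor(p["pixels"],cv2.COLOR_RGB2GRAY); r0,r1,c0,c1=box
    for x1,y1,x2,y2 in cv2.createLineSegmentDetector().detect(g)[0][:,0]:
        if c0<min(x1,x2) and max(x1,x2)<c1 and max(y1,y2)<r1 and min(y1,y2)>r0 and np.hypot(x2-x1,y2-y1)>mn:
            a,b=onz(p,(y1,x1),z),onz(p,(y2,x2),z); d=b-a
            print([int(v) for v in(y1,x1,y2,x2)],a[:2].round(1),b[:2].round(1),round(float(np.degrees(np.arctan2(d[1],d[0]))%180),1))
E
python3 - <<'E'
from h import *
p=look(["fence_tray"],"w3")
E
```

```text
t: 12.2
eef_pos: [516.1, 132.5, 191.7]
tcp_rot: [-3.142, -0.0, 1.421]
ft_force: [-0.2, 0.4, -1.6]
opening: 0.528
grip_force: 30.0
t: 13.45
eef_pos: [458.7, -406.9, 202.2]
tcp_rot: [3.141, 0.0, 1.42]
ft_force: [1.3, -0.3, -1.6]
opening: 0.526
grip_force: 30.0
[ 458.7 -406.9  202.2] [1.7998e+02 1.0000e-02 8.1360e+01] 13.45
fence_tray pt 0.87 [105. 253.] z0: [ 472.5 -335.7]
   rect@ 12 (0.68, array([ 473.4, -336.6], dtype=float32), [70.3, 92.9], 167.1)
```

View pics/w3.png

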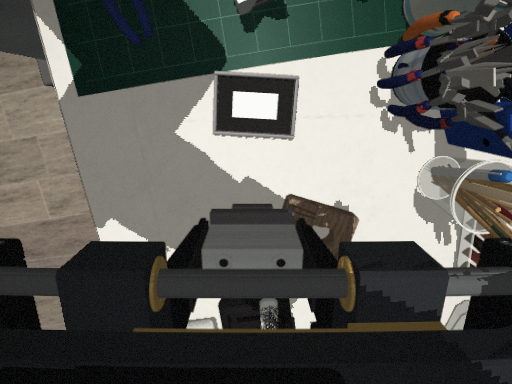

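```bash
cat >> h.py <<'E'
def white(p,rc,z,th=200,half=60):
    "bright blob round pixel rc, mapped on plane z"
    g=cv2.cvtColor(p["pixels"],cv2.COLOR_RGB2GRAY); m=(g>th).astype(np.uint8)
    n,l,st,ce=cv2.connectedComponentsWithStats(m); k=l[int(rc[0]),int(rc[1])]
    c=cv2.findContours((l==k).astype(np.uint8),0,cv2.CHAIN_APPROX_NONE)[0][0][:,0,:]
    W=np.array([onz(p,(y,x),z)[:2] for x,y in c],np.float32); (cx,cy),wh,an=cv2.minAreaRect(W)
    print("white",np.round([cx,cy],1),np.round(wh,1),round(an,1),"centroid",onz(p,ce[k][::-1],z)[:2].round(1))
E
python3 - <<'E'
from h import *
p=eyes.read_camera("wrist"); white(p,(105,255),4)
lines(p,(68,142,208,304),12)
go(473,-336,202,77)
E
```

```text
white [ 473.8 -336.4] [28.  49.8] 78.2 centroid [ 473.8 -336.2]
[117, 233, 119, 275] [ 448.4 -345. ] [ 494.5 -354.7] 168.2
[93, 278, 90, 233] [ 500.8 -327.5] [ 452.9 -317.6] 168.3
[118, 276, 94, 278] [ 495.6 -353.5] [ 500.7 -328.6] 78.5
[91, 232, 115, 231] [ 452.  -318.5] [ 446.8 -343.3] 78.2
[76, 297, 138, 292] [ 523.3 -313.5] [ 510. -378.] 78.4
[73, 215, 76, 298] [ 437.4 -297.2] [ 524.4 -313.7] 169.3
[133, 270, 130, 215] [ 486.9 -369.1] [ 426.7 -356.6] 168.2
[133, 213, 75, 216] [ 423.6 -359.1] [ 437.7 -299.2] 76.7
GO tx 1.175 ty 0.059 tz -0.006 turn 0.86
```

```bash
python3 -m inch '[[[0.5,0.03,0.1],0.3,1],[[0.5,0.03,0.2],0.33,1],[[0.2,0.01,0.3],0,1],[[0,0,0.7],0,1],[[0,0,0.7],0,1],[[0,0,0.4],0,1],[[0,0,0.2],0,1],[[0,0,0.1],0,1],[[0,0,0.07],0,1],[[0,0,0.03],0,1]]'
```

```text
t: 14.9
eef_pos: [476.2, -334.5, 33.9]
tcp_rot: [3.141, 0.0, 1.366]
ft_force: [1.0, -0.4, -1.3]
opening: 0.529
grip_force: 30.0
```

```bash
python3 -m inch '[[[-0.04,-0.033,0],0,1],[[0,0,0.01],0,1],[[0,0,0.01],0,1],[[0,0,0],0,-1],[[0,0,0],0,-1],[[0,0,0],0,-1],[[0,0,0],0,-1],[[0,0,0],0,-1],[[0,0,-0.3],0,-1],[[0,0,-0.6],0,-1]]'
python3 -m inch '[[[0,0,-1],0,-1],[[0,0,-1],0,-1],[[0,0,-0.2],0,-1],[[0,0,0],0,-1],[[0,0,0],0,-1],[[0,0,0],0,-1],[[0,0,0],0,-1],[[0,0,0],0,-1],[[0,0,0],0,-1],[[0,0,0],0,-1]]'
python3 - <<'E'
from h import *
p=look(["vee_stop"],"w4")
E
```

```text
t: 16.15
eef_pos: [473.2, -336.0, 86.8]
tcp_rot: [-3.14, -0.001, 1.366]
ft_force: [0.1, -0.3, -0.1]
opening: 0.997
grip_force: 0.0
t: 17.4
eef_pos: [473.6, -336.3, 218.2]
tcp_rot: [-3.142, -0.0, 1.366]
ft_force: [0.1, -0.0, 0.1]
opening: 1.002
grip_force: 0.0
[ 473.6 -336.3  218.2] [-1.800e+02 -1.000e-02  7.828e+01] 17.4
vee_stop pt 0.64 [ 68. 245.] z0: [ 490.  -223.5]
   rect@ 57.5 (0.57, array([ 492.9, -224.1], dtype=float32), [37.8, 51.1], 12.9)
```

View pics/w4.png

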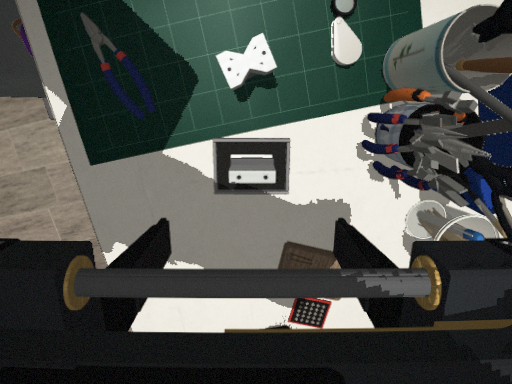

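Fence stop is upright on its silhouette (rows 140–193, cols 214–290). The vee stop is at rows 35–90, cols 217–277.

```bash
python3 -m inch '[[[0.95,-0.04,0],0,-1],[[0.94,-0.045,0],0,-1],[[0,0,0.45],-1,-1],[[0,0,0.5],-1,-1],[[0,0,0.5],-1,-1],[[0,0,0.5],-1,-1],[[0,0,0.3],-0.9,-1],[[0,0,0.13],0,-1],[[0,0,0],0,-1],[[0,0,0],0,-1]]'
python3 - <<'E'
from h import *
p=look(["vee_stop"],"w5"); lines(p,(150,300,180,330),57.5)
E
```

```text
t: 18.8
eef_pos: [492.0, -224.4, 76.1]
tcp_rot: [3.141, 0.001, 1.793]
ft_force: [-0.2, 0.6, 0.0]
opening: 0.999
grip_force: 0.0
[ 492.  -224.4   76.1] [1.7995e+02 4.0000e-02 1.0272e+02] 18.8
vee_stop pt 0.62 [202. 250.] z0: [ 492.5 -227.7]
   rect@ 57.5 (0.83, array([ 491.1, -218.5], dtype=float32), [44.0, 51.3], 12.6)
[245, 290, 196, 291] [ 520.5 -233.5] [ 513.2 -201.3] 102.8
[198, 210, 226, 211] [ 464.5 -213.1] [ 468.6 -231.8] 102.6
[180, 218, 200, 208] [ 466.8 -200.9] [ 463.1 -214.7] 74.7
[269, 214, 262, 180] [ 475.8 -261. ] [ 453.1 -261.4] 1.1
[221, 244, 227, 272] [ 488.  -223.6] [ 506.  -223.7] 179.7
[195, 275, 211, 251] [ 502.9 -202.8] [ 490.7 -216.5] 48.3
[212, 251, 195, 227] [ 490.9 -216.5] [ 474.5 -209.4] 156.6
[232, 250, 247, 273] [ 493.5 -230. ] [ 510.3 -237.1] 157.1
[246, 229, 232, 251] [ 482.6 -242.6] [ 493.9 -230.2] 47.8
[183, 266, 184, 238] [ 496.2 -196.7] [ 479.1 -200.7] 12.9
[297, 208, 297, 233] [ 475.6 -283.2] [ 492.4 -279.7] 11.7
[268, 273, 268, 215] [ 513.7 -252.1] [ 476.5 -260.2] 12.2
[169, 253, 177, 289] [ 486.  -189.7] [ 508.7 -189.8] 179.8
[174, 289, 167, 253] [ 508.3 -188.2] [ 485.7 -188.3] 0.2
```

View pics/w5.png

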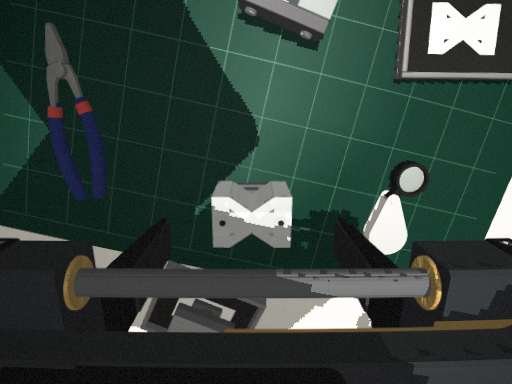

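Vee stop centred between the fingers (cols 210–292), and its hourglass silhouette shows at rows 3–55, cols 428–500.

```bash
python3 - <<'E'
from h import *
p=eyes.read_camera("wrist"); white(p,(28,465),4); lines(p,(0,85,395,512),12)
E
python3 -m inch '[[[0.015,0,0.3],0,-1],[[0,0,0.3],0,-1],[[0,0,0.15],0,-1],[[0,0,0.04],0,-1],[[0,0,0],0,1],[[0,0,0],0,1],[[0,0,0],0,1],[[0,0,0],0,1],[[0,0,0],0,1],[[0,0,0],0,1]]'
```

```text
white [612.9 -67.2] [50.5 33.7] 13.9 centroid [612.4 -67. ]
[54, 494, 5, 501] [635.9 -80. ] [628.5 -49.1] 103.4
[3, 432, 53, 427] [580.8 -60.3] [588.2 -91.5] 103.3
[54, 442, 39, 462] [598.9 -89.5] [609.9 -76.7] 49.4
[3, 485, 17, 465] [617.2 -50.9] [606.7 -63. ] 49.1
[18, 465, 1, 448] [606.8 -63.3] [591.3 -56.8] 157.3
[39, 462, 55, 479] [610.  -76.8] [625.7 -83.3] 157.6
[70, 406, 0, 412] [ 577.8 -105.9] [567.3 -62. ] 103.5
[72, 510, 71, 404] [652.8 -88.6] [ 576.4 -106.9] 13.4
[0, 408, 75, 401] [564.1 -62.8] [ 575.1 -110. ] 103.2
t: 20.25
eef_pos: [491.5, -223.3, 28.1]
tcp_rot: [3.141, -0.0, 1.794]
ft_force: [-0.1, 0.1, 1.6]
opening: 0.524
grip_force: 30.0
```

```bash
python3 -m inch '[[[0,0,-0.1],0,1],[[0,0,-0.4],0,1],[[0,0,-0.8],0,1],[[0.3,0.36,-0.6],0,1],[[0.5,0.6,-0.27],-0.18,1],[[0.5,0.6,0],0,1],[[0.5,0.6,0],0,1],[[0.29,0.38,0],0,1],[[0,0,0],0,1],[[0,0,0],0,1]]'
python3 - <<'E'
from h import *
go(612.7,-67.1,33,103.6)
E
```

```text
t: 21.5
eef_pos: [610.2, -66.5, 158.1]
tcp_rot: [-3.141, -0.0, 1.81]
ft_force: [0.3, -0.1, -1.5]
opening: 0.522
grip_force: 30.0
GO tx -0.019 ty 0.038 tz 2.085 turn 0.02
```

```bash
python3 -m inch '[[[-0.02,0.038,0.4],0,1],[[0,0,0.7],0,1],[[0,0,0.5],0,1],[[0,0,0.25],0,1],[[0,0,0.12],0,1],[[0,0,0.06],0,1],[[0,0,0.04],0,1],[[0,0,0],0,1],[[0,0,0],0,1],[[0,0,0],0,1]]'
```

```text
t: 22.75
eef_pos: [613.4, -66.8, 34.3]
tcp_rot: [3.141, 0.0, 1.81]
ft_force: [0.2, 0.7, -1.8]
opening: 0.523
grip_force: 30.0
```

```bash
python3 -m inch '[[[0,0,0.02],0,1],[[0,0,0.005],0,1],[[0,0,0],0,-1],[[0,0,0],0,-1],[[0,0,0],0,-1],[[0,0,0],0,-1],[[0,0,0],0,-1],[[0,0,-0.3],0,-1],[[0,0,-0.7],0,-1],[[0,0,-1],0,-1]]'
python3 -m inch '[[[0.55,-0.52,0],0,-1],[[0.55,-0.53,0],0,-1],[[0.56,-0.53,0],0,-1],[[0,0,0.3],1,-1],[[0,0,0.3],1,-1],[[0,0,0.3],1,-1],[[0,0,0.2],1,-1],[[0,0,0.05],0.44,-1],[[0,0,0],0,-1],[[0,0,0],0,-1]]'
python3 - <<'E'
from h import *
p=look(["bench_block"],"w6"); lines(p,(130,300,180,330),45,25)
r=rect(p,"block_base",13); print(r)
q=[a for a in eyes.spot_point("block_base",p)[:1]]
if q: lines(p,(q[0]["centre"][0]-75,q[0]["centre"][0]+75,q[0]["centre"][1]-75,q[0]["centre"][1]+75),13,40)
E
```

```text
t: 24.0
eef_pos: [612.7, -66.7, 154.0]
tcp_rot: [-3.14, -0.001, 1.809]
ft_force: [0.2, -1.2, 0.2]
opening: 1.001
grip_force: 0.0
t: 25.25
eef_pos: [497.9, 7.5, 84.3]
tcp_rot: [3.141, -0.0, 1.423]
ft_force: [0.0, 0.3, -0.1]
opening: 1.0
grip_force: 0.0
[497.9   7.5  84.3] [ 1.7994e+02 -1.0000e-02  8.1530e+01] 25.25
bench_block pt 0.71 [203. 252.] z0: [498.3   0.8]
   rect@ 45 (0.73, array([499. ,   8.9], dtype=float32), [61.1, 64.2], 83.1)
[174, 206, 268, 212] [473.   39.6] [464.5 -30.4] 83.1
[249, 294, 171, 294] [525.2 -24.2] [532.   32.4] 83.2
[167, 210, 166, 238] [476.6  43.7] [494.9  41.4] 172.6
[166, 244, 165, 289] [499.1  40.9] [529.   37.3] 173.0
[170, 291, 172, 209] [530.2  33.8] [475.2  40.4] 173.1
[297, 284, 297, 215] [513.4 -63.2] [462.  -55.4] 171.5
[293, 218, 284, 284] [464.4 -52. ] [514.9 -51.9] 0.1
[277, 324, 277, 288] [544.9 -50.6] [518.2 -46.4] 170.9
[275, 250, 275, 290] [491.  -40.6] [520.3 -45.1] 171.1
[275, 200, 275, 233] [454.4 -35.1] [478.2 -38.9] 171.0
[190, 321, 149, 317] [548.7  16.7] [548.8  45.3] 89.8
[149, 315, 191, 319] [547.1  45.5] [547.1  16. ] 90.1
[169, 186, 204, 193] [460.5  44.9] [460.5  19.9] 89.9
[204, 196, 168, 189] [462.3  19.6] [462.3  45.5] 90.0
(0.76, array([619.6,  99.3], dtype=float32), [89.9, 92.5], 11.4)
[22, 339, 64, 350] [578.4 126.1] [584.   97.3] 100.9
[63, 350, 116, 364] [584.5  97.8] [591.5  59.1] 100.3
[15, 324, 103, 349] [568.8 132. ] [581.2  70.2] 101.3
[0, 441, 85, 458] [651.4 131.2] [663.4  71.8] 101.4
```

View pics/w6.png

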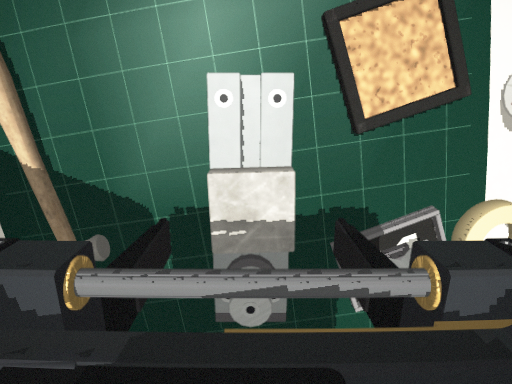

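The block is between the fingers (rows 168–250, cols 207–295), the base at upper right. The fingertips must stay above the 13 mm base rim when the block is set down, so I grip at TCP z = 34.

```bash
python3 -m inch '[[[0,0.02,0.3],-0.31,-1],[[0,0,0.35],0,-1],[[0,0,0.15],0,-1],[[0,0,0.04],0,-1],[[0,0,0],0,1],[[0,0,0],0,1],[[0,0,0],0,1],[[0,0,0],0,1],[[0,0,0],0,1],[[0,0,0],0,1]]'
```

```text
t: 26.75
eef_pos: [498.6, 7.4, 33.3]
tcp_rot: [-3.141, -0.0, 1.449]
ft_force: [-2.3, 0.1, 5.0]
opening: 0.626
grip_force: 30.0
```

```bash
python3 -m inch '[[[0,0,-0.05],0,1],[[0,0,-0.2],0,1],[[0,0,-0.5],0,1],[[0,0,-0.7],0,1],[[0.44,0.46,-0.2],0,1],[[0.44,0.46,0],0,1],[[0.44,0.46,0],0,1],[[0.44,0.45,0],0,1],[[0,0,0],-1,1],[[0,0,0],-1,1]]'
python3 -m inch '[[[0,0,0],-1,1],[[0,0,0],-0.62,1],[[0,0,0.3],0,1],[[0,0,0.4],0,1],[[0,0,0.3],0,1],[[0,0,0.1],0,1],[[0,0,0],0,1],[[0,0,0],0,1],[[0,0,0],0,1],[[0,0,0],0,1]]'
python3 - <<'E'
from h import *
p=look(["block_base","bench_block"],"w7"); go(620.8,99.6,15.5,101.2)
E
```

```text
t: 28.0
eef_pos: [620.4, 99.3, 132.2]
tcp_rot: [-3.141, -0.0, 1.627]
ft_force: [-0.2, -0.3, -5.4]
opening: 0.628
grip_force: 30.0
t: 29.25
eef_pos: [620.8, 98.9, 66.6]
tcp_rot: [3.141, 0.0, 1.765]
ft_force: [0.4, 0.1, -5.8]
opening: 0.627
grip_force: 30.0
[620.8  98.9  66.6] [179.96   0.   101.13] 29.25
   rect@ 13 (0.83, array([616.7, 118.2], dtype=float32), [55.1, 90.2], 11.6)
bench_block pt 0.66 [233. 253.] z0: [627.6  72.9]
   rect@ 45 (0.73, array([622.6,  95.2], dtype=float32), [57.6, 72.3], 10.9)
GO tx 0.011 ty 0.005 tz 0.845 turn -0.01
```

View pics/w7.png

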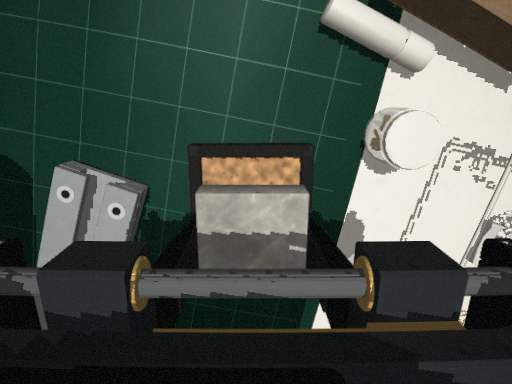

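```bash
python3 -m inch '[[[0.03,-0.005,0.25],0,1],[[0,0,0.25],0,1],[[0,0,0.15],0,1],[[0,0,0.1],0,1],[[0,0,0.05],0,1],[[0,0,0.03],0,1],[[0,0,0.01],0,1],[[0,0,0],0,1],[[0,0,0],0,1],[[0,0,0],0,1]]'
```

```text
t: 30.75
eef_pos: [620.1, 100.6, 15.9]
tcp_rot: [3.141, -0.0, 1.765]
ft_force: [0.8, -0.8, -5.1]
opening: 0.629
grip_force: 30.0
```

```bash
python3 -m inch '[[[0,0,0.008],0,1],[[0,0,0],0,1],[[0,0,0],0,-1],[[0,0,0],0,-1],[[0,0,0],0,-1],[[0,0,0],0,-1],[[0,0,0],0,-1],[[0,0,-0.2],0,-1],[[0,0,-0.7],0,-1],[[0,0,-0.8],0,-1]]'
python3 -m inch '[[[-0.4,-0.52,0],0,-1],[[-0.4,-0.52,0],0,-1],[[-0.4,-0.52,0],0,-1],[[-0.4,-0.52,0],0,-1],[[-0.41,-0.53,0],0,-1],[[0,0,0.1],1,-1],[[0,0,0.1],1,-1],[[0,0,0.1],1,-1],[[0,0,0],0.92,-1],[[0,0,0],0,-1]]'
python3 - <<'E'
from h import *
p=look(["post_stop"],"w8"); lines(p,(20,260,200,310),26,30)
E
```

```text
t: 32.0
eef_pos: [619.7, 100.5, 118.7]
tcp_rot: [-3.141, -0.0, 1.765]
ft_force: [-0.4, -0.0, 0.3]
opening: 1.0
grip_force: 0.0
t: 33.25
eef_pos: [489.8, -48.0, 99.9]
tcp_rot: [3.141, -0.0, 1.423]
ft_force: [0.7, -0.0, 0.3]
opening: 1.003
grip_force: 0.0
[489.8 -48.   99.9] [179.95  -0.    81.56] 33.25
post_stop pt 0.75 [201. 252.] z0: [489.9 -58.1]
   rect@ 68 (0.72, array([489.2, -44. ], dtype=float32), [35.2, 43.7], 63.9)
[242, 216, 242, 283] [456.6 -81.4] [511.2 -89.6] 171.5
[252, 216, 253, 284] [454.9 -90.8] [511.1 -99.4] 171.3
```

View pics/w8.png

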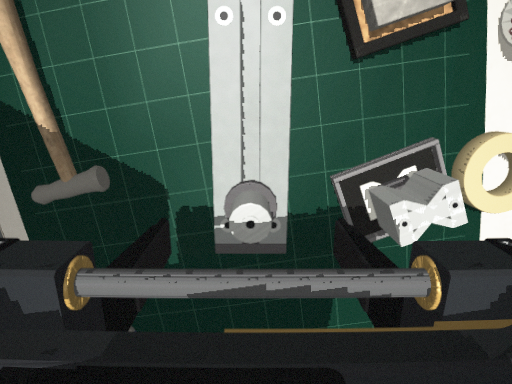

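Run:
```python
from h import *
p=eyes.read_camera("wrist"); print("post top",onz(p,(224,250),68).round(1)); print(proj(p,[[612.7,-67.1,61.5],[612.7,-67.1,4]]).round())
a=np.radians(13.6); e=np.array([np.cos(a),np.sin(a),0]); f=np.array([-e[1],e[0],0]); C=np.array([612.7,-67.1,61.5])
print(proj(p,[C+25*i*e+17*j*f for i in(-1,1) for j in(-1,1)]).round()); print(eyes.spot_point("vee_stop",p)[:1])
```

```text
post top [489.  -52.7  68. ]
[[215. 427.]
 [193. 393.]]
[[248. 399.]
 [206. 387.]
 [223. 466.]
 [180. 456.]]
[{'centre': [192.7, 395.1], 'score': 0.94}]
```

```bash
python3 -m inch '[[[-0.08,0,0.4],0,-1],[[0,0,0.4],0,-1],[[0,0,0.17],0,-1],[[0,0,0.045],0,-1],[[0,0,0],0,1],[[0,0,0],0,1],[[0,0,0],0,1],[[0,0,0],0,1],[[0,0,0],0,1],[[0,0,0],0,1]]'
python3 -m inch '[[[0,0,0],0,1],[[0,0,0],0,1],[[0,0,-0.01],0,1],[[0.05,0,0],0,1],[[0.1,0,0],0,1],[[0.15,0,0],0,1],[[0.15,0,0],0,1],[[0.15,0,0],0,1],[[0.1,0,0],0,1],[[0,0,0],0,1]]'
```

```text
t: 34.75
eef_pos: [488.9, -52.7, 38.4]
tcp_rot: [3.142, -0.0, 1.423]
ft_force: [0.6, -1.1, 0.3]
opening: 0.427
grip_force: 0.0
t: 36.0
eef_pos: [495.1, -10.7, 38.9]
tcp_rot: [-3.142, -0.0, 1.424]
ft_force: [0.2, -0.1, -2.3]
opening: 0.307
grip_force: 30.0
```

```bash
python3 -m inch '[[[0.15,0,0],0,1],[[0.25,0,0],0,1],[[0.28,0,0],0,1],[[0.28,0,0],0,1],[[0.28,0,0],0,1],[[0.28,0,0],0,1],[[0.28,0,0],0,1],[[0.25,0,0],0,1],[[0.18,0,0],0,1],[[0.07,0,0],0,1]]'
python3 -m inch '[[[0.02,0,0],0,1],[[0,0,-0.2],0,1],[[0,0,-0.5],0,1],[[0,0,-0.7],0,1],[[0.4,0.1,-0.5],0,1],[[0.5,0.1,-0.2],0,1],[[0.4,0.1,0],0,1],[[0.2,0.05,0],0,1],[[0,0,0],0,1],[[0,0,0],0,1]]'
python3 - <<'E'
from h import *
p=look(["post_tray"],"w9")
E
```

```text
t: 37.25
eef_pos: [515.5, 125.9, 38.9]
tcp_rot: [3.142, -0.0, 1.424]
ft_force: [0.2, -0.5, -1.4]
opening: 0.313
grip_force: 30.0
t: 38.5
eef_pos: [549.3, 211.6, 164.9]
tcp_rot: [-3.141, 0.0, 1.423]
ft_force: [0.4, -0.1, -2.0]
opening: 0.315
grip_force: 30.0
[549.3 211.6 164.9] [-1.7996e+02  2.0000e-02  8.1500e+01] 38.5
post_tray pt 0.64 [ 89. 240.] z0: [551.4 300.6]
   rect@ 12 None
```

View pics/w9.png

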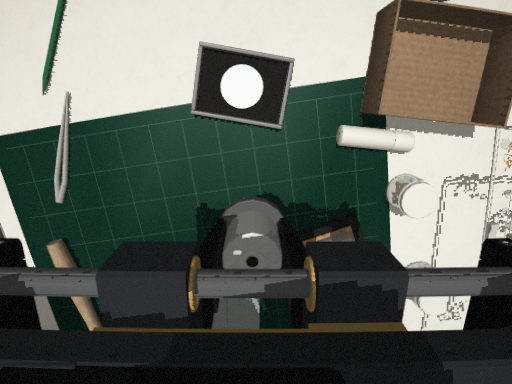

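Run:
```python
from h import *
p=eyes.read_camera("wrist"); white(p,(87,242),4)
go(551.5,301.5,33.5)
```

```text
white [553.6 302.3] [41.5 40.6] 35.6 centroid [553.4 302.6]
GO tx 1.482 ty -0.189 tz 2.191 turn 0.00
```

```bash
python3 -m inch '[[[0.5,-0.05,0.1],0,1],[[0.5,-0.05,0.2],0,1],[[0.4,-0.05,0.4],0,1],[[0.1,-0.01,0.6],0,1],[[0,0,0.4],0,1],[[0,0,0.25],0,1],[[0,0,0.15],0,1],[[0,0,0.07],0,1],[[0,0,0.03],0,1],[[0,0,0],0,1]]'
python3 -c "
from h import *
go(553.5,302.5,32.2)"
```

```text
t: 39.95
eef_pos: [553.6, 302.9, 33.4]
tcp_rot: [3.141, -0.0, 1.423]
ft_force: [0.3, 0.9, -2.7]
opening: 0.307
grip_force: 30.0
GO tx -0.007 ty -0.001 tz 0.021 turn 0.00
```

```bash
python3 -m inch '[[[0,0,0.015],0,1],[[0,0,0.005],0,1],[[0,0,0],0,-1],[[0,0,0],0,-1],[[0,0,0],0,-1],[[0,0,0],0,-1],[[0,0,0],0,-1],[[0,0,-0.3],0,-1],[[0,0,-0.7],0,-1],[[0,0,-1],0,-1]]'
python3 -m inch '[[[-0.5,0.1,-0.9],0,-1],[[-0.9,0.1,-0.3],0,-1],[[-0.9,0.1,0],0,-1],[[-0.9,0.1,0],0,-1],[[-0.9,0.1,0],0,-1],[[-0.9,0.1,0],0,-1],[[-0.9,0.1,0],0,-1],[[-0.5,0,0],0,-1],[[0,0,0],0,-1],[[0,0,0],0,-1]]'
python3 - <<'E'
from h import *
p=look([],"w10"); t=eyes.read_camera("top"); s=eyes.read_camera("side"); save(t,"top10"); save(s,"side10")
for n in NAMES[2:]:
    rs=[];o=[]
    for c,q in(("w",p),("t",t),("s",s)):
        r=eyes.spot_point(n,q)[:1]
        if r and r[0]["score"]>.4: rs.append(ray(q,r[0]["centre"])); o.append((c,onz(q,r[0]["centre"],4)[:2].round().tolist()))
    print(n,o)
a=t["pixels"][140:270,120:400,::-1]; b=s["pixels"][130:300,170:370,::-1]
a=cv2.resize(a,None,fx=2.1,fy=2.1,interpolation=2);b=cv2.resize(b,(588,300)); 
w=p["pixels"][:270,:,::-1]
cv2.imwrite("pics/chk.png",np.vstack([a,b]))
E
```

```text
t: 41.2
eef_pos: [552.9, 302.6, 153.2]
tcp_rot: [-3.14, 0.001, 1.423]
ft_force: [0.6, 0.3, 1.0]
opening: 0.996
grip_force: 0.0
t: 42.45
eef_pos: [538.4, -82.6, 224.4]
tcp_rot: [3.141, -0.0, 1.423]
ft_force: [0.1, 0.6, 0.4]
opening: 0.999
grip_force: 0.0
[538.4 -82.6 224.4] [ 1.7996e+02 -1.0000e-02  8.1530e+01] 42.45
fence_stop [('t', [467.0, -338.0]), ('s', [473.0, -339.0])]
post_stop [('t', [556.0, 308.0]), ('s', [556.0, 310.0])]
vee_stop [('w', [614.0, -69.0]), ('s', [619.0, -47.0])]
bench_block [('t', [627.0, 96.0]), ('s', [618.0, 102.0])]
fence_tray [('s', [475.0, -341.0])]
post_tray [('t', [554.0, 286.0]), ('s', [551.0, 289.0])]
vee_tray [('w', [610.0, -70.0]), ('t', [516.0, 99.0]), ('s', [599.0, -73.0])]
block_base [('t', [610.0, 113.0]), ('s', [599.0, 82.0])]
```

View pics/chk.png

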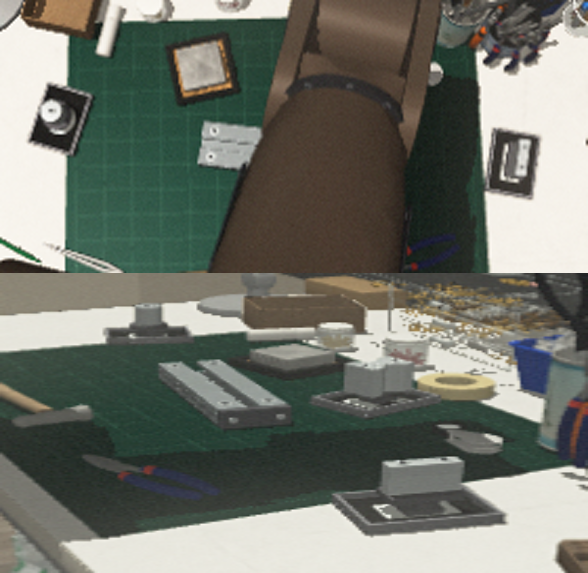

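View pics/w10.png

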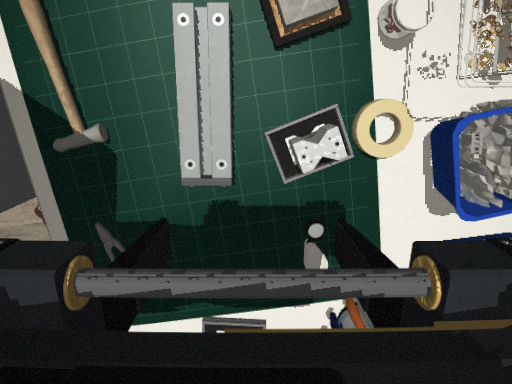

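The check pictures show all three stops upright on their silhouettes and the block seated in its base. The gripper is clear of everything.

```bash
python3 -c "
from cell import env
print(env.job_done())"
```

```text
the job is handed in; nothing more can be done
None
```

The job is handed in at about 43 s of the 109 s allowed: in the last pictures the block sits in its base and all three stops stand upright in their own trays; the hand-in gave no verdict.

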